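Pin back the sprung tension wheel of a slide-loader drive

TASK

The slide loader's drive needs a new belt, so lock its sprung tension wheel back: take the red-headed pin from its grey block, put it upright into the hole in the wheel's orange lug, and with the pin as the handle turn the wheel anticlockwise (seen from above) against its spring until the pin drops into the locking hole in the metal plate under the lug. Push the pin fully home so that it holds the wheel there, let go and draw clear. Feel for the hole gently rather than forcing the pin, never let the wheel snap back, and leave the oil bottle, the lens and the slide box alone.

Things in the scene. Friction and masses are not known exactly. Their poses are not given: they have to be found in the camera images.
- drive: Fixed drive unit: black base 212 x 200 x 12 mm carrying a clamped aluminium lock plate, the tension wheel with its orange lug on the robot's side and, on the far side, two pulleys up to 45 mm high. Origin: on the wheel's axis, at bench height; z up, x away from the robot side.
- wheel_axis (a point): Vertical axis of the tension wheel at the height of the wheel's and lug's top face, 39 mm above the bench. The wheel is a blue disc 72 mm across, 8 mm thick, with a hub (top 45 mm) and, opposite its lug, a white roller (top 51 mm above the bench).
- plate_top (a point): A point on the lock plate's top face, 30 mm above the bench, 1 mm under the lug. The plate lies under the lug's whole swing and does not move. Its one locking hole (12 mm wide, 1.5 mm chamfer, 18 mm deep) is 56 mm from the wheel's axis like the lug's hole, but where along the swing differs from unit to unit: the lug's hole comes over it at some wheel angle from 0.60 to 1.20 rad. Feel for it.
- wheel (a joint): Angle of the tension wheel, rad: 0 at rest against its stop, growing anticlockwise seen from above, end stop at 1.3. A spring turns it back: about 0.13 N m at 0 and 0.23 N m at 1.0, i.e. 2.3 to 4.1 N at the lug's hole. It will fly back if let go.
- lug_hole (a point): Centre of the hole in the wheel's orange lug (36 mm wide, 8 mm thick), at the lug's top face, 39 mm above the bench. The hole is 12 mm wide, goes through, has a 1.5 mm chamfer and moves with the wheel, 56 mm from its axis. At wheel angle 0 it lies 0.5 rad clockwise (from above) of the drive's -x direction, to the left as the robot sees it.
- pin: Locking pin, 60 g: steel shank 10 mm across, 25 mm long, foot chamfered 2 mm, under a red round head 22 mm across and 40 mm tall. Origin: centre of the foot; z up towards the head. Fully home, the head rests on the lug and the foot is 16 mm below the lock plate's top (14 mm above the bench). Starts standing in the grey block, foot 5 mm above the bench.
- pin_head (a point): Place to grasp the pin: on its axis in the red head, 52 mm above the foot (27 mm above the head's underside), so that fingertips reaching about 20 mm farther down clear the lug.
- pin_stand: Fixed grey block 50 x 50 x 30 mm with a 12 mm wide, 25 mm deep upright hole in which the pin stands, its head resting just on the block. Origin: centre of the underside.
- oil_bottle: Small amber bottle, 34 mm across and 65 mm tall, loose; origin at the centre of its underside. Leave alone.
- objective: Steel microscope lens standing on end, 32 mm across and 50 mm tall, loose; origin at the centre of its underside. Leave alone.
- slide_box: Flat blue and white slide box 87 x 102 x 32 mm, loose; origin at the centre of its underside. Leave alone.
Mind the look-alikes: they are no part of the job. What is shaped like the pin but blue is not meant.

How it is judged (in metres and radians):
On the way, in this order (a step that is already met when the one before it is completed fails the run):
1. the pin's shank is in the lug's hole (foot at least 4 mm below the lug's top face) with the wheel still turned less than 0.25 rad (horizontal distance between pin and lug_hole below 0.005 m and z of pin in the frame of drive below 0.035 m and value of joint wheel below 0.25 rad), for 0.1 s.
2. the pin, in the lug's hole, has turned the wheel past 0.45 rad (horizontal distance between pin and lug_hole below 0.006 m and z of pin in the frame of drive below 0.037 m and value of joint wheel above 0.45 rad), for 0.1 s.
At the end, for the whole second after the job is handed in: The pin stands upright (within 0.15 rad) through the lug's hole (foot within 5 mm of the hole's axis) and in the locking hole, its foot less than 18 mm above the bench (within 4 mm of fully home); the wheel is held by it past 0.5 rad; pin and wheel are at rest (z of pin in the frame of drive below 0.018 m and horizontal distance between pin and lug_hole below 0.005 m and value of joint wheel above 0.5 rad and angle between pin's own z axis and vertical below 0.15 rad and linear speed of pin below 0.02 m/s and velocity of joint wheel between -0.1 and 0.1 rad/s); the robot touches nothing.
It fails at once if the pin is pressed on the drive unit, its wheel or lock plate with more than 45 N (contact force between pin and drive above 45 N).
It fails at once if the wheel snaps back (faster than 3 rad/s backwards) (velocity of joint wheel below -3 rad/s).
It fails at once if the oil bottle, the lens or the slide box is moved more than 15 mm (distance of any of oil_bottle, objective, slide_box from where it was at the start of the episode above 0.015 m).
It also fails if it takes over 67 s, if anything falls off the work surface, if the arm or the gripper's body presses on something with over 40 N, if the wrist force passes 120 N, or if a joint passes its speed limit or range.

ROBOT

A 6-joint arm with a two-finger parallel gripper is mounted at the origin on the work surface. World frame = base frame: x ahead of the robot, y to its left, z up, the work surface at z = 0. Lengths are in mm, angles in rad, forces in N, time in s.
With the tool pointing down it reaches from about 350 to 975 mm from the base axis. Payload 7.1 kg.
Tool frame: the origin (TCP) lies at the very end of the fingers, on their centre line; the grasp point (between the pads) lies 19 mm behind it; z points along the fingers, x is the direction in which the jaws open and shut, and the axes are right-handed (so a half turn about z gives the same grasp; the last joint's range is limited). The gripper opens to 88 mm and grips with 3 to 60 N. Pads are 20 mm wide; open, the fingers measure 115 mm over their backs; the gripper's body (75 mm by 178 mm) begins 61 mm behind the grasp point.
Start: joints at [-1.166, 0.423, 1.63, -0, 1.089, -0.019], TCP at [257.032, -569.684, 222.675] pointing down, gripper open.
Joint ranges: [-3, 3], [-0.9, 2.11], [0.09, 2.58], [-1.31, 4.45], [0.11, 2.69], [-2.54, 2.54]. Speed limits (rad/s): [2.39, 2.39, 3.01, 3.14, 3.14, 3.14].

INTERFACE

Orientations are given as a rotation vector (axis times angle).
In Python, from workcell import ctrl gives the robot as it stands. The module is installed in compiled form; this text tells all that it offers.
- The arm moves only by the tool move_arm, never from a script. Its argument "motion" is a list of rows, each a list of 2 entries, a list of its own where there are three numbers: the shift along the tool's x, y, z normalised to -1 to 1, where 1 is 150 mm, then the turn, a rotation vector about the tool's x, y, z normalised to -1 to 1, where 1 is 60 degrees. In form: [[[x, y, z], [rx, ry, rz]], ...]. A call has exactly 5 rows; each row is the pose to reach, as a shift and turn from the pose commanded when the call began, along the tool's axes at that moment; what a row does not reach only later rows make up. A row lasts 1/8 s, in which the tool goes at most 62.5 mm and 10.7 degrees, less where a joint would pass 70% of its speed; a pose out of reach is approached as far as the arm can. A call with a number of a shift or a turn outside -1 to 1 is refused whole. A call with a gripper value outside its range is refused whole. "gripper" is the opening, from 0 (shut) to 1 (fully open), set as the call begins (left out, the last holds). The fingers move at their own pace and stop on an object; the grip force is fixed at half the most. Time passes only in rows, so rows that repeat a pose let the fingers close, or fill a call up. It gives the time, the measured TCP pose, the force and the opening at its end, in the units of the state.
- ctrl.get_obs(): the state, without advancing time (a new reading comes with each control period).
- ctrl.get_image(name): name is "side" or "top"; returns a dict with "pixels" (400x640x3 uint8, red, green, blue), "camera_matrix" (3x3 intrinsics, pixels), "R" (3x3) and "t" (3): a world point X has camera coordinates R X + t. Camera axes: x right, y down, z forward; pixel columns grow to the right and rows downward; lengths in mm; the calibration is good to about 2 mm. A picture is of the moment at which its call begins. There is no depth.
- ctrl.close_job(): hands the job in, once; it reports no verdict.
Trained networks look in the newest picture that a camera, given by its name, has taken for a name from the list of things; names that differ only in an ending like _2 or _b are one class to them, and where a whole thing is asked for, a point or a joint stands for the part that bears it (a point fixed in the world has none). Each returns a list of dicts, best first, with "p" (0 to 1); they miss things now and then, are a little off and sometimes report something else, mostly with a low value. They report only what shows in the picture. A call takes as long as a camera call. They do not tell look-alikes from the thing itself.
- ctrl.boxes_of(camera, name): "location" ([x, y, z] in mm, in world coordinates, good to about 4 mm: the middle of the surface that is visible of it).
- ctrl.regions_of(camera, name): "mask" (400x640 bool, what is visible of it).
- ctrl.pinpoint(camera, name): "location" ([x, y, z] in mm, in world coordinates, good to about 4 mm: a listed point, or the origin of a listed thing).
The state is a dict: "t": time; "qpos": joint angles; "qvel": joint speeds; "joint_torque": joint torques, N m; "ee_pos": TCP position; "orientation": TCP orientation; "ft_force": force on the tool from outside, world axes, zero at the start; "moment": the same for the moment, N m; "width": finger opening in mm.
Only numpy, scipy, OpenCV 4.12 (cv2) and the standard library are available. Lean on these libraries where they do the work, as an engineer would, in place of code of your own. Each camera call takes 0.05 s, during which the arm holds its last target.

## Working session

There is one attempt and no reset: what is moved stays moved. The work goes in short steps, Python scripts to look and compute and a tool call to move; the robot and the scene stay as the last step left them, time stands still between calls to the robot, and variables do not carry over. Pictures are saved under pics/ and viewed, and the job is handed in when it is done.

Besides the shell and the picture viewer there is one more tool, called after ">>>" as name(argument=value, ...) on one line, values as JSON. move_arm: Moves the arm, as the interface text tells. Its arguments: {"type":"object","properties":{"motion":{"type":"array","items":{"type":"array"}},"gripper":{"type":"number"}},"required":["motion"]}

```bash
mkdir -p pics; python3 - <<'E'
from workcell import ctrl
import cv2,numpy as np
print(ctrl.get_obs())
for c in("side","top"):
    im=ctrl.get_image(c); cv2.imwrite(f"pics/{c}0.png",cv2.cvtColor(im["pixels"],cv2.COLOR_RGB2BGR))
    np.savez(f"cal_{c}.npz",K=im["camera_matrix"],R=im["R"],t=im["t"])
    for n in("pin","pin_head","pin_stand","wheel_axis","lug_hole","drive","oil_bottle","objective","slide_box"):
        print(c,n,[(round(d["p"],2),np.round(d["location"]).tolist()) for d in ctrl.pinpoint(c,n)][:3])
E
```

```text
{'t': 0.0, 'qpos': array([-1.16598607e+00,  4.23842145e-01,  1.63069119e+00,  1.24344312e-05,
        1.08858483e+00, -1.89926308e-02]), 'qvel': array([-0.00013261,  0.00174014, -0.00301825, -0.00040733,  0.00038826,
        0.0010375 ]), 'joint_torque': array([ 1.73827575e-03, -5.44615352e+01, -2.73665822e+01,  6.45168917e-02,
        2.27987365e-02, -1.31114193e-04]), 'ee_pos': array([ 256.83052864, -569.18256172,  221.90041128]), 'orientation': array([-2.63823704e+00,  1.70408232e+00,  1.97763563e-03]), 'ft_force': array([-0.16594409, -0.42956118, -0.46361827]), 'moment': array([ 0.01585032, -0.05265401, -0.02159058]), 'width': 87.84922681935481}
side pin [(0.72, [514.0, -274.0, 5.0]), (0.66, [424.0, -266.0, 4.0]), (0.55, [490.0, -201.0, -3.0])]
side pin_head [(0.68, [587.0, -246.0, 54.0]), (0.66, [518.0, -279.0, 53.0]), (0.66, [488.0, -207.0, 50.0])]
side pin_stand [(0.82, [515.0, -272.0, -2.0]), (0.22, [517.0, -276.0, 57.0])]
side wheel_axis [(0.71, [598.0, -48.0, 40.0])]
side lug_hole [(0.58, [545.0, -24.0, 39.0]), (0.56, [595.0, -47.0, -2.0]), (0.43, [515.0, -274.0, -4.0])]
side drive []
side oil_bottle [(0.76, [454.0, 315.0, -2.0]), (0.56, [682.0, 270.0, -0.0]), (0.4, [516.0, -277.0, 58.0])]
side objective [(0.54, [683.0, 266.0, 4.0])]
side slide_box [(0.92, [713.0, -307.0, -0.0])]
top pin [(0.67, [431.0, -264.0, -0.0]), (0.43, [485.0, -201.0, -3.0]), (0.41, [518.0, -276.0, 6.0])]
top pin_head [(0.64, [489.0, -203.0, 52.0]), (0.64, [430.0, -268.0, 50.0]), (0.49, [514.0, -280.0, 58.0])]
top pin_stand [(0.92, [516.0, -274.0, 1.0])]
top wheel_axis [(0.97, [598.0, -51.0, 41.0])]
top lug_hole [(0.68, [593.0, -49.0, 42.0]), (0.65, [546.0, -28.0, 39.0])]
top drive [(0.7, [601.0, -52.0, -2.0])]
top oil_bottle [(0.68, [454.0, 319.0, -4.0]), (0.38, [515.0, -277.0, 7.0])]
top objective [(0.49, [683.0, 267.0, -2.0])]
top slide_box [(0.8, [715.0, -310.0, 2.0])]
```

View pics/side0.png

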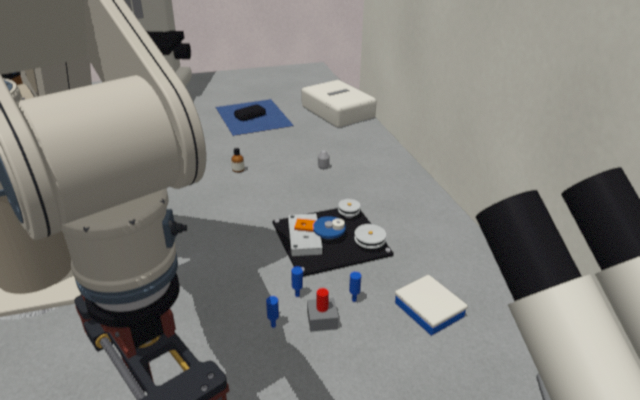

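View pics/top0.png

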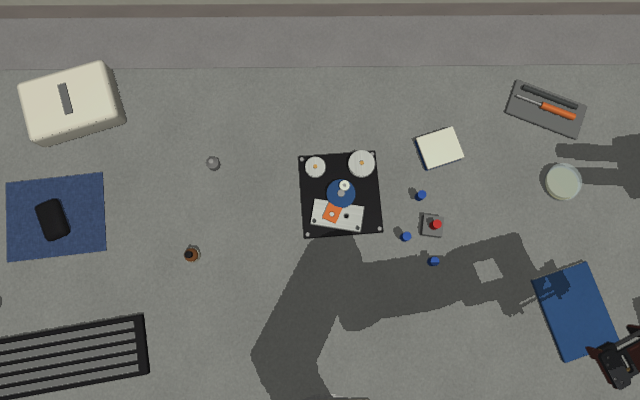

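The pin-shaped things in the top view are blue at (421,195), (406,237) and (433,261), and red at (435,224) in the grey block. Only the red one fits. I'll confirm it in a crop and refine the positions.

```bash
cat > h.py <<'E'
import numpy as np,cv2
def cal(c):
    d=np.load(f"cal_{c}.npz"); return d["K"],d["R"],d["t"].ravel()
def proj(c,X):
    K,R,t=cal(c); p=K@(R@np.array(X,float)+t); return p[:2]/p[2]
def back(c,uv,z):
    K,R,t=cal(c); d=R.T@np.linalg.inv(K)@np.array([uv[0],uv[1],1.]); o=-R.T@t
    return o+d*(z-o[2])/d[2]
def tri(uvs):
    A=[];b=[]
    for c,uv in uvs.items():
        K,R,t=cal(c); d=R.T@np.linalg.inv(K)@np.array([uv[0],uv[1],1.]); d/=np.linalg.norm(d); o=-R.T@t
        P=np.eye(3)-np.outer(d,d); A.append(P); b.append(P@o)
    A=np.vstack(A); b=np.hstack(b); return np.linalg.lstsq(A,b,rcond=None)[0]
E
python3 - <<'E'
from h import *
t=cv2.imread("pics/top0.png"); s=cv2.imread("pics/side0.png")
a=cv2.resize(t[145:275,290:450],(800,650),interpolation=cv2.INTER_CUBIC)[:600]
cv2.imwrite("pics/ctop.png",a)
cv2.imwrite("pics/cside.png",cv2.resize(s[195:335,255:415],None,fx=4.2,fy=4.2,interpolation=cv2.INTER_CUBIC))
for c,im in(("top",t),("side",s)):
    b,g,r=[im[...,i].astype(int) for i in range(3)]
    x0=(290,450,145,275) if c=="top" else (255,415,195,335)
    for n,m in(("red",(r>120)&(g<60)&(b<60)),("orange",(r>180)&(g>70)&(g<150)&(b<80))):
        M=np.zeros(m.shape,bool);M[x0[2]:x0[3],x0[0]:x0[1]]=m[x0[2]:x0[3],x0[0]:x0[1]]
        v,u=np.nonzero(M);print(c,n,len(u),u.mean(),v.mean(),u.min(),u.max(),v.min(),v.max())
        z=45 if n=="red" else 39
        print(back(c,(u.mean(),v.mean()),z))
    K,R,tt=cal(c);print("cam",-R.T@tt,K[0,0])
E
```

```text
top red 54 436.55555555555554 223.6851851851852 433 440 220 228
[ 520.75330272 -282.79549871   45.        ]
top orange 197 331.83756345177665 211.2233502538071 315 362 162 222
[556.65167458 -27.78101237  39.        ]
cam [ 397.65734508   19.82959131 1204.52514654] 479.97461985286486
side red 164 320.7865853658537 298.2317073170732 317 327 289 311
[ 516.25710612 -266.96466581   45.        ]
side orange 142 304.6901408450704 225.09154929577466 295 327 219 290
[549.24984005 -34.52666724  39.        ]
cam [ 311.31658557 -925.7759283   699.47875483] 520.9335046639607
```

View pics/ctop.png

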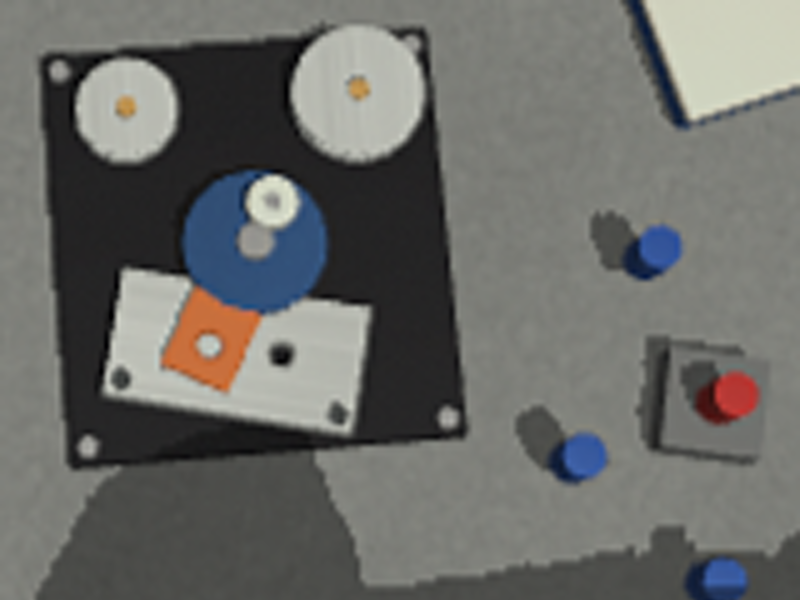

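View pics/cside.png

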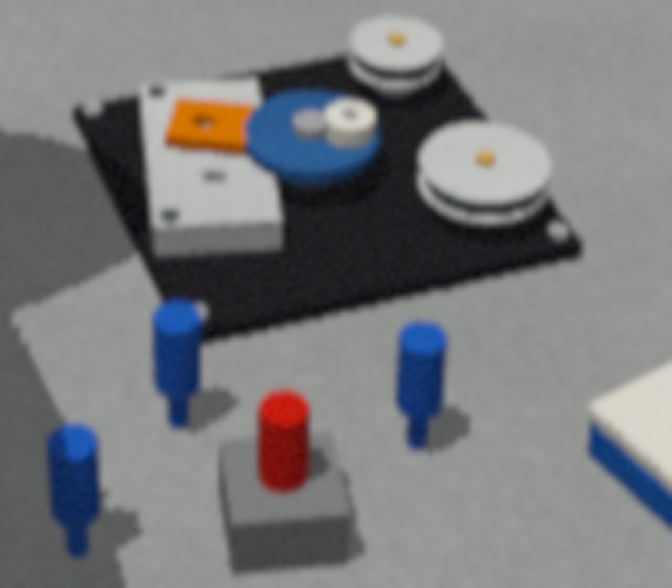

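The crops confirm the red pin in the grey block: top crop (736,396), side crop (284,405). The locking hole in the plate also shows, at top crop (281,355) and side crop (214,176).

```bash
python3 - <<'E'
from h import *
T=lambda u,v:((u+.5)/5-.5+290,(v+.5)/5-.5+145)
S=lambda u,v:((u+.5)/4.2-.5+255,(v+.5)/4.2-.5+195)
P={}
for n,tp,sp,z in(("pin top",(736,396),(284,405),70),("hub",(256,240),(310,122),45),("lug",(209,345),(205,122),39),("lock",(281,355),(214,176),30),("roller",(272,200),(351,116),51)):
    a=back("top",T(*tp),z);b=back("side",S(*sp),z);print(n,a.round(1),b.round(1),tri({"top":T(*tp),"side":S(*sp)}).round(1)); P[n]=(a+b)/2
W=P["hub"]
for n in("lug","lock"):
    d=P[n]-W;print(n,np.hypot(*d[:2]),np.arctan2(d[1],d[0]))
E
```

```text
pin top [ 517.8 -276.8   70. ] [ 516.  -275.7   70. ] [ 516.8 -276.4   70.7]
hub [601.6 -50.6  45. ] [597.9 -51.3  45. ] [600.  -50.3  44.3]
lug [550.8 -26.6  39. ] [548.  -28.6  39. ] [549.8 -26.4  37.4]
lock [546.4 -62.4  30. ] [543.4 -63.3  30. ] [545.1 -62.2  29.2]
roller [620.3 -58.6  51. ] [617.1 -59.9  51. ] [619.1 -58.4  49.9]
lug 55.51575729986687 2.707312845220917
lock 56.13931007105378 -2.928549332617257
```

```bash
cat >> h.py <<'E'
from scipy.spatial.transform import Rotation as Ro
def plan(target,yaw=None):
    """yaw: world angle of tool x. prints shift (1=150mm) and turn (1=60deg) from measured pose"""
    from workcell import ctrl
    o=ctrl.get_obs(); R=Ro.from_rotvec(o["orientation"])
    d=R.inv().apply(np.array(target,float)-o["ee_pos"])
    print("t",round(o["t"],2),"pos",o["ee_pos"].round(2),"F",o["ft_force"].round(2),"w",round(o["width"],1))
    x=R.apply([1,0,0]);print("yaw",np.arctan2(x[1],x[0]).round(4),"z",R.apply([0,0,1]).round(4),"q",o["qpos"].round(2))
    print("shift",(d/150).round(3))
    if yaw is not None:
        c,s=np.cos(yaw),np.sin(yaw); G=Ro.from_matrix(np.array([[c,s,0],[s,-c,0],[0,0,-1]]))
        print("turn",((R.inv()*G).as_rotvec()/(np.pi/3)).round(3))
E
python3 -c "
from h import *
plan([517,-276.3,150],-1.65)"
```

```text
t 1.0 pos [ 257.04 -569.69  222.68] F [-0.45 -0.01  0.04] w 88.0
yaw -1.147 z [ 0.  0. -1.] q [-1.17  0.42  1.63  0.    1.09 -0.02]
shift [-1.07  -2.384  0.485]
turn [-0.    0.    0.48]
```

>>> move_arm(motion=[[[-0.15,-0.35,0],[0,0,0]],[[-0.3,-0.68,0.05],[0,0,0]],[[-0.45,-1.0,0.1],[0,0,0]],[[-0.45,-1.0,0.1],[0,0,0]],[[-0.45,-1.0,0.1],[0,0,0]]], gripper=0.6)

```text
t: 1.62
ee_pos: [366.1, -446.9, 207.9]
orientation: [2.639, -1.703, 0.001]
ft_force: [-0.7, 0.0, 0.7]
width: 52.7
```

>>> move_arm(motion=[[[-0.15,-0.35,0],[0,0,0.16]],[[-0.3,-0.68,0.1],[0,0,0.32]],[[-0.45,-1.0,0.2],[0,0,0.48]],[[-0.45,-1.0,0.2],[0,0,0.48]],[[-0.45,-1.0,0.2],[0,0,0.48]]])

```text
t: 2.25
ee_pos: [474.6, -324.6, 177.9]
orientation: [2.133, -2.306, 0.001]
ft_force: [0.1, 0.3, 0.6]
width: 53.0
```

```bash
python3 -c "
from h import *
plan([517,-276.3,120],-1.65)"
```

```text
t 2.25 pos [ 474.57 -324.64  177.94] F [0.06 0.33 0.65] w 53.0
yaw -1.6486 z [ 2.e-04 -6.e-04 -1.e+00] q [-0.62  0.41  1.78 -0.    0.96  1.03]
shift [-0.344 -0.257  0.386]
turn [-0.    -0.001  0.001]
```

>>> move_arm(motion=[[[-0.17,-0.13,0.19],[0,0,0]],[[-0.344,-0.257,0.386],[0,0,0]],[[-0.344,-0.257,0.6],[0,0,0]],[[-0.344,-0.257,0.75],[0,0,0]],[[-0.344,-0.257,0.75],[0,0,0]]])

```text
t: 2.88
ee_pos: [515.8, -276.2, 64.1]
orientation: [2.13, -2.308, -0.004]
ft_force: [-0.5, -1.0, 1.2]
width: 52.7
```

```bash
python3 -c "
from h import *
plan([517,-276.3,38],-1.65)
from workcell import ctrl
for c,(x,y,w,h) in dict(top=(395,180,80,80),side=(260,240,110,90)).items():
    im=ctrl.get_image(c)['pixels'][:,:,::-1]
    cv2.imwrite(f'pics/{c}1.png',cv2.resize(im[y:y+h,x:x+w],None,fx=5,fy=5,interpolation=cv2.INTER_CUBIC))
"; python3 -c "
import cv2,numpy as np
a=cv2.imread('pics/top1.png');b=cv2.imread('pics/side1.png')
a=cv2.resize(a,(300,300));b=cv2.resize(b,(480,393))
o=np.zeros((400,790,3),np.uint8);o[:300,:300]=a;o[:393,305:785]=b;cv2.imwrite('pics/b1.png',o)"
```

```text
t 2.88 pos [ 515.84 -276.19   64.12] F [-0.48 -0.96  1.22] w 52.7
yaw -1.6509 z [-0.0023  0.0011 -1.    ] q [-0.51  0.59  1.8  -0.    0.75  1.14]
shift [ 0.    -0.008  0.174]
turn [ 0.002  0.001 -0.001]
```

View pics/b1.png

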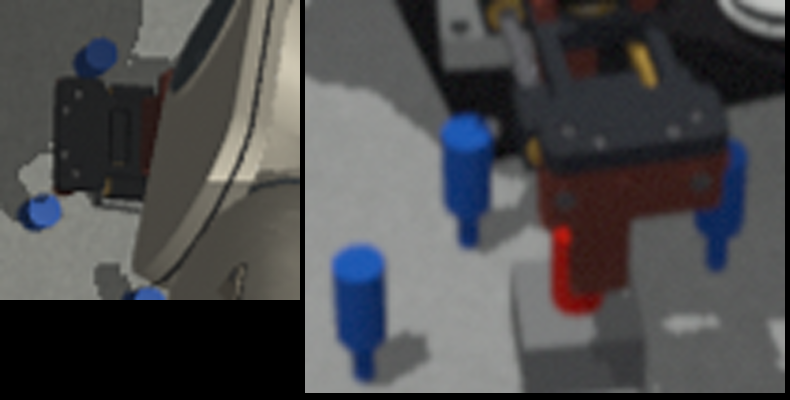

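```bash
python3 -c "
from h import *
f=lambda X:(proj('side',X)-[260,240])*4.36+[305,0]
print('near finger tip',f([515.8,-310,64]),f([515.8,-303,64]),'pin top',f([517,-276.3,70]),'pin under',f([517,-276.3,30]))"
```

```text
near finger tip [601.03125915 292.60718759] [595.7355986  280.31924819] pin top [579.20537282 223.16053162] pin under [577.83352793 295.94684266]
```

The side view shows the near finger at (600,290) in the composite and the red pin at (577,300). That matches the projections, so I'll descend and grip.

>>> move_arm(motion=[[[0,-0.008,0.09],[0,0,0]],[[0,-0.008,0.174],[0,0,0]],[[0,-0.008,0.174],[0,0,0]],[[0,-0.008,0.174],[0,0,0]],[[0,-0.008,0.174],[0,0,0]]])

```text
t: 3.6
ee_pos: [518.9, -275.0, 39.4]
orientation: [-2.132, 2.307, -0.001]
ft_force: [0.4, -0.0, 0.2]
width: 52.7
```

>>> move_arm(motion=[[[0,0,0],[0,0,0]],[[0,0,0],[0,0,0]],[[0,0,0],[0,0,0]],[[0,0,0],[0,0,0]],[[0,0,0],[0,0,0]]], gripper=0)

```text
t: 4.22
ee_pos: [518.8, -275.2, 39.2]
orientation: [2.132, -2.307, 0.001]
ft_force: [0.5, -1.0, 0.2]
width: 21.7
```

```bash
python3 -c "
from h import *
plan([517,-276.3,38],-1.65)"
```

```text
t 4.22 pos [ 518.77 -275.18   39.2 ] F [ 0.54 -0.97  0.2 ] w 21.7
yaw -1.6496 z [ 3.e-04 -3.e-04 -1.e+00] q [-0.51  0.63  1.81 -0.    0.71  1.14]
shift [0.008 0.011 0.008]
turn [-0. -0.  0.]
```

>>> move_arm(motion=[[[0,0,-0.15],[0,0,0]],[[0,0,-0.3],[0,0,0]],[[0,0,-0.42],[0,0,0]],[[0,0,-0.42],[0,0,0]],[[0,0,-0.42],[0,0,0]]])

```text
t: 4.85
ee_pos: [518.3, -274.7, 101.5]
orientation: [2.132, -2.307, -0.001]
ft_force: [-0.1, 0.1, -0.7]
width: 21.2
```

```bash
python3 -c "
from h import *
plan([551.8,-26,100],-1.65)"
```

```text
t 4.85 pos [ 518.28 -274.69  101.54] F [-0.12  0.08 -0.68] w 21.2
yaw -1.6496 z [-7.e-04  4.e-04 -1.e+00] q [-0.51  0.53  1.79  0.    0.82  1.14]
shift [-1.67  -0.092  0.011]
turn [0.001 0.    0.   ]
```

>>> move_arm(motion=[[[-0.28,-0.01,0],[0,0,0]],[[-0.56,-0.03,0],[0,0,0]],[[-0.84,-0.046,0],[0,0,0]],[[-0.84,-0.046,0],[0,0,0]],[[-0.84,-0.046,0],[0,0,0]]])

```text
t: 5.48
ee_pos: [535.2, -150.1, 101.5]
orientation: [2.132, -2.306, -0.001]
ft_force: [0.2, -0.3, -1.1]
width: 21.6
```

>>> move_arm(motion=[[[-0.28,-0.015,0],[0,0,0]],[[-0.56,-0.03,0.01],[0,0,0]],[[-0.83,-0.046,0.01],[0,0,0]],[[-0.83,-0.046,0.01],[0,0,0]],[[-0.83,-0.046,0.01],[0,0,0]]])

```text
t: 6.1
ee_pos: [552.1, -27.5, 100.3]
orientation: [2.131, -2.308, -0.0]
ft_force: [0.3, 0.3, -1.0]
width: 21.3
```

```bash
python3 -c "
from h import *
plan([551.8,-26,100],-1.65)
from workcell import ctrl
o=np.zeros((600,800,3),np.uint8)
im=ctrl.get_image('top')['pixels'][:,:,::-1];o[:300,:400]=cv2.resize(im[155:255,270:403],(400,300),interpolation=3)
im=ctrl.get_image('side')['pixels'][:,:,::-1];o[:,300:800]=cv2.resize(im[180:280,265:348],(500,600),interpolation=3)
cv2.imwrite('pics/b2.png',o)
"
```

```text
t 6.1 pos [552.06 -27.49 100.34] F [ 0.27  0.26 -1.04] w 21.3
yaw -1.6503 z [-4.e-04 -2.e-04 -1.e+00] q [-0.07  0.49  1.87 -0.    0.78  1.58]
shift [-0.01   0.003  0.002]
turn [ 0. -0. -0.]
```

View pics/b2.png

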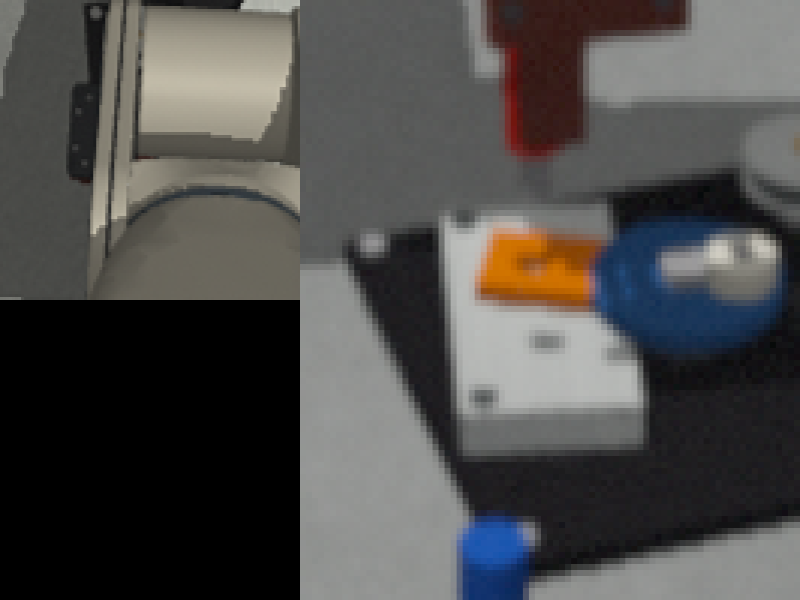

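```bash
python3 -c "
from h import *
f=lambda X:(proj('side',X)-[265,180])*6.02+[300,0]
print(f([550,-27,66]),f([552,-27,66]),f([550,-27,91]),f([550,-27,39]))"; python3 - <<'E'
from workcell import ctrl
import cv2
im=ctrl.get_image('side')['pixels'][:,:,::-1]
cv2.imwrite('pics/s3.png',cv2.resize(im[178:238,285:345],(600,600),interpolation=3))
E
```

```text
[535.13647779 197.97070495] [540.52263132 197.12673517] [534.77531528 139.60199834] [535.51707095 259.47966635]
```

View pics/s3.png

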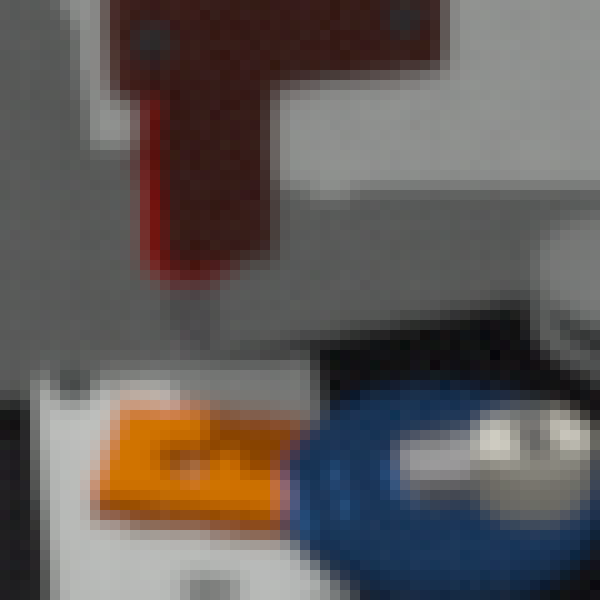

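>>> move_arm(motion=[[[0,0.004,0.08],[0,0,0]],[[-0.003,0.004,0.16],[0,0,0]],[[-0.003,0.004,0.16],[0,0,0]],[[-0.003,0.004,0.16],[0,0,0]],[[-0.003,0.004,0.16],[0,0,0]]])

```text
t: 6.88
ee_pos: [551.9, -25.8, 76.8]
orientation: [-2.132, 2.307, -0.001]
ft_force: [0.6, 0.1, -1.3]
width: 21.5
```

```bash
python3 -c "
from h import *
plan([551.2,-26.5,70],-1.65)
from workcell import ctrl
im=ctrl.get_image('side')['pixels'][:,:,::-1]
cv2.imwrite('pics/s4.png',cv2.resize(im[178:238,285:345],(600,600),interpolation=3))"
```

```text
t 6.88 pos [551.87 -25.76  76.83] F [ 0.6   0.14 -1.33] w 21.5
yaw -1.6495 z [ 6.e-04 -0.e+00 -1.e+00] q [-0.07  0.53  1.88  0.    0.73  1.58]
shift [0.005 0.004 0.046]
turn [-0.001  0.     0.   ]
```

View pics/s4.png

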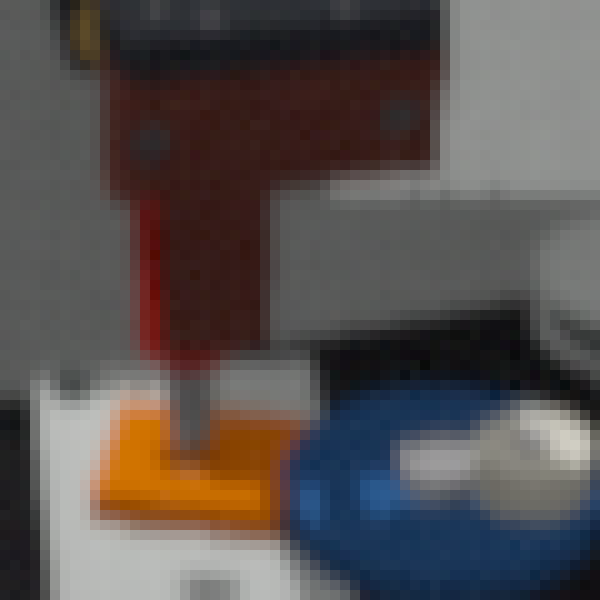

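>>> move_arm(motion=[[[0,0,0.01],[0,0,0]],[[0.002,0.003,0.02],[0,0,0]],[[0.002,0.003,0.03],[0,0,0]],[[0.002,0.003,0.035],[0,0,0]],[[0.002,0.003,0.035],[0,0,0]]])

```text
t: 7.55
ee_pos: [551.1, -26.1, 71.3]
orientation: [2.132, -2.307, -0.0]
ft_force: [-0.2, -0.1, -1.3]
width: 21.1
```

```bash
python3 -c "
from h import *
plan([551.2,-26.5,67],-1.65)"
```

```text
t 7.55 pos [551.09 -26.09  71.26] F [-0.24 -0.12 -1.28] w 21.1
yaw -1.6497 z [-1.e-04  0.e+00 -1.e+00] q [-0.07  0.54  1.88  0.    0.72  1.58]
shift [ 0.003 -0.001  0.028]
turn [0. 0. 0.]
```

>>> move_arm(motion=[[[0,0,0.01],[0,0,0]],[[0,0,0.016],[0,0,0]],[[0,0,0.022],[0,0,0]],[[0,0,0.028],[0,0,0]],[[0,0,0.028],[0,0,0]]])

```text
t: 8.18
ee_pos: [551.1, -26.1, 67.0]
orientation: [2.132, -2.307, -0.0]
ft_force: [-0.1, -0.8, -0.9]
width: 21.3
```

```bash
python3 -c "
from h import *
plan([551.2,-26.5,67],-1.65)
from workcell import ctrl
im=ctrl.get_image('side')['pixels'][:,:,::-1]
cv2.imwrite('pics/s5.png',cv2.resize(im[178:238,285:345],(600,600),interpolation=3))"
```

```text
t 8.18 pos [551.06 -26.09  67.04] F [-0.14 -0.81 -0.86] w 21.3
yaw -1.6496 z [-2.e-04  0.e+00 -1.e+00] q [-0.07  0.55  1.88 -0.    0.71  1.58]
shift [ 0.003 -0.001  0.   ]
turn [ 0. -0.  0.]
```

View pics/s5.png

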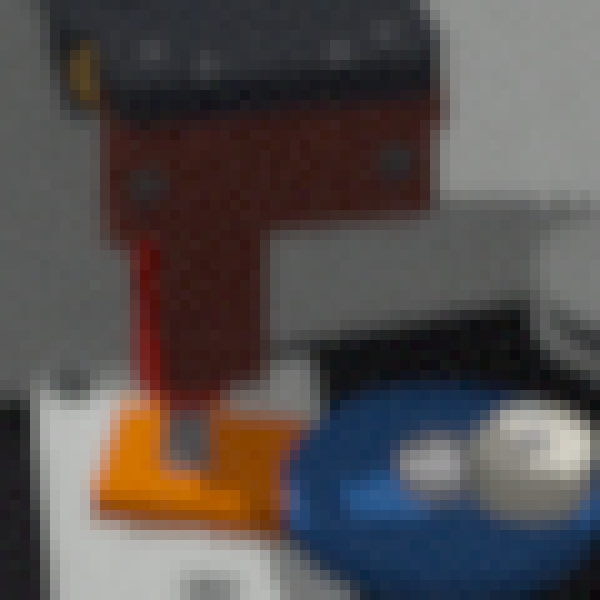

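```bash
cat >> h.py <<'E'
def arc(th,z,T0=(551.1,-26.1),a=2.710):
    return [T0[0]+56*(np.cos(a+th)-np.cos(a)),T0[1]+56*(np.sin(a+th)-np.sin(a)),z]
E
python3 -c "
from h import *
for t in (.1,.2,.3,.4,.5,.55,.647): print(t);plan(arc(t,66.3),-1.65)" | grep -v yaw | grep -v turn|grep -v pos; python3 -c "
from h import *
print(arc(.647,0))"
```

```text
0.1
shift [0.036 0.011 0.005]
0.2
shift [0.072 0.019 0.005]
0.3
shift [0.109 0.023 0.005]
0.4
shift [0.147 0.023 0.005]
0.5
shift [0.184 0.019 0.005]
0.55
shift [0.202 0.016 0.005]
0.647
shift [0.237 0.007 0.005]
[np.float64(547.2590305328138), np.float64(-61.49554586915123), 0]
```

>>> move_arm(motion=[[[0.018,0.006,0.004],[0,0,0]],[[0.036,0.011,0.005],[0,0,0]],[[0.055,0.015,0.005],[0,0,0]],[[0.072,0.019,0.005],[0,0,0]],[[0.072,0.019,0.005],[0,0,0]]])

```text
t: 8.85
ee_pos: [547.5, -36.9, 66.4]
orientation: [-2.132, 2.307, -0.0]
ft_force: [1.3, 2.8, -0.1]
width: 21.2
```

```bash
python3 -c "
from h import *
plan(arc(.2,66),-1.65)"
```

```text
t 8.85 pos [547.53 -36.89  66.43] F [ 1.32  2.84 -0.11] w 21.2
yaw -1.6499 z [ 3.e-04 -1.e-04 -1.e+00] q [-0.09  0.54  1.89 -0.    0.71  1.56]
shift [-0.001  0.001  0.003]
turn [-0. -0.  0.]
```

>>> move_arm(motion=[[[0.037,0.004,0],[0,0,0]],[[0.075,0.004,0],[0,0,0]],[[0.095,0.002,0],[0,0,0]],[[0.112,0,0],[0,0,0]],[[0.112,0,0],[0,0,0]]])

```text
t: 9.48
ee_pos: [546.0, -53.6, 66.3]
orientation: [2.132, -2.307, -0.0]
ft_force: [1.0, 3.3, -0.8]
width: 21.5
```

```bash
python3 -c "
from h import *
plan(arc(.6,66),-1.65)
from workcell import ctrl
im=ctrl.get_image('side')['pixels'][:,:,::-1]
cv2.imwrite('pics/s6.png',cv2.resize(im[178:238,285:345],(600,600),interpolation=3))"
```

```text
t 9.47 pos [545.98 -53.59  66.3 ] F [ 1.05  3.3  -0.82] w 21.5
yaw -1.6499 z [-3.e-04 -0.e+00 -1.e+00] q [-0.12  0.54  1.89 -0.    0.71  1.53]
shift [ 0.035 -0.008  0.002]
turn [ 0. -0.  0.]
```

View pics/s6.png

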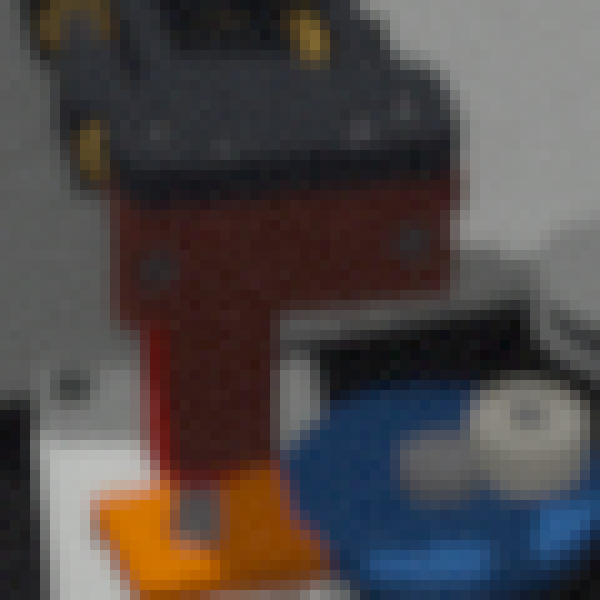

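>>> move_arm(motion=[[[0.018,-0.003,0],[0,0,0]],[[0.035,-0.008,0],[0,0,0]],[[0.035,-0.008,0.005],[0,0,0]],[[0.035,-0.008,0.01],[0,0,0]],[[0.035,-0.008,0.01],[0,0,0]]])

```text
t: 10.15
ee_pos: [546.6, -58.7, 64.8]
orientation: [2.132, -2.307, -0.001]
ft_force: [-0.1, 2.7, 1.2]
width: 21.3
```

```bash
python3 -c "
from h import *
plan(arc(.65,64),-1.65)"
```

```text
t 10.15 pos [546.56 -58.72  64.76] F [-0.14  2.69  1.2 ] w 21.3
yaw -1.6496 z [-7.e-04  0.e+00 -1.e+00] q [-0.13  0.55  1.89 -0.    0.71  1.52]
shift [ 0.019 -0.006  0.005]
turn [ 0.001 -0.     0.   ]
```

>>> move_arm(motion=[[[0.005,-0.002,0.005],[0,0,0]],[[0.01,-0.003,0.008],[0,0,0]],[[0.014,-0.004,0.01],[0,0,0]],[[0.019,-0.006,0.012],[0,0,0]],[[0.019,-0.006,0.012],[0,0,0]]])

```text
t: 10.78
ee_pos: [547.4, -61.7, 63.0]
orientation: [2.132, -2.307, -0.0]
ft_force: [-2.3, 2.0, 1.7]
width: 21.3
```

```bash
python3 -c "
from h import *
plan(arc(.65,62),-1.65)"
```

```text
t 10.78 pos [547.42 -61.71  63.01] F [-2.31  2.02  1.75] w 21.3
yaw -1.6497 z [-3.e-04 -1.e-04 -1.e+00] q [-0.13  0.55  1.88 -0.    0.71  1.52]
shift [-0.     0.001  0.007]
turn [ 0. -0.  0.]
```

>>> move_arm(motion=[[[0,0.002,0.005],[0,0,0]],[[0,0.003,0.01],[0,0,0]],[[0,0.003,0.015],[0,0,0]],[[0,0.003,0.015],[0,0,0]],[[0,0.003,0.015],[0,0,0]]])

```text
t: 11.4
ee_pos: [547.1, -61.5, 60.8]
orientation: [-2.132, 2.307, 0.0]
ft_force: [-0.2, 4.3, 0.8]
width: 21.5
```

```bash
python3 -c "
from h import *
plan(arc(.65,62),-1.65)"
```

```text
t 11.4 pos [547.14 -61.54  60.76] F [-0.17  4.3   0.76] w 21.5
yaw -1.6496 z [ 0.  0. -1.] q [-0.13  0.56  1.89  0.    0.7   1.52]
shift [ 0.001 -0.001 -0.008]
turn [-0.  0.  0.]
```

>>> move_arm(motion=[[[0,0,0.01],[0,0,0]],[[0,0,0.02],[0,0,0]],[[0,0,0.03],[0,0,0]],[[0,0,0.04],[0,0,0]],[[0,0,0.04],[0,0,0]]])

```text
t: 12.02
ee_pos: [547.1, -61.6, 54.6]
orientation: [2.132, -2.307, -0.0]
ft_force: [-0.7, 3.5, -1.2]
width: 21.1
```

>>> move_arm(motion=[[[0,0,0.01],[0,0,0]],[[0,0,0.02],[0,0,0]],[[0,0,0.03],[0,0,0]],[[0,0,0.036],[0,0,0]],[[0,0,0.036],[0,0,0]]])

```text
t: 12.65
ee_pos: [547.1, -61.6, 49.3]
orientation: [2.132, -2.307, -0.0]
ft_force: [-0.9, 3.2, -0.2]
width: 21.4
```

```bash
python3 -c "
from h import *
plan(arc(.65,48),-1.65)"
```

```text
t 12.65 pos [547.07 -61.58  49.3 ] F [-0.86  3.18 -0.21] w 21.4
yaw -1.6496 z [-1.e-04  0.e+00 -1.e+00] q [-0.13  0.57  1.89 -0.    0.68  1.52]
shift [ 0.    -0.002  0.009]
turn [0. 0. 0.]
```

Only about 1 mm remains, so I'll press gently until it touches.

>>> move_arm(motion=[[[0,0,0.003],[0,0,0]],[[0,0,0.006],[0,0,0]],[[0,0,0.009],[0,0,0]],[[0,0,0.011],[0,0,0]],[[0,0,0.011],[0,0,0]]])

```text
t: 13.28
ee_pos: [547.2, -61.6, 48.1]
orientation: [-2.132, 2.307, -0.0]
ft_force: [-2.5, 3.2, 5.0]
width: 21.6
```

```bash
python3 -c "
from h import *
plan(arc(.65,48),-1.65)
from workcell import ctrl
im=ctrl.get_image('side')['pixels'][:,:,::-1]
cv2.imwrite('pics/s7.png',cv2.resize(im[178:238,285:345],(600,600),interpolation=3))"
```

```text
t 13.28 pos [547.15 -61.62  48.09] F [-2.46  3.16  5.03] w 21.6
yaw -1.6497 z [ 1.e-04 -1.e-04 -1.e+00] q [-0.13  0.58  1.89 -0.    0.68  1.52]
shift [ 0.    -0.001  0.001]
turn [-0. -0.  0.]
```

View pics/s7.png

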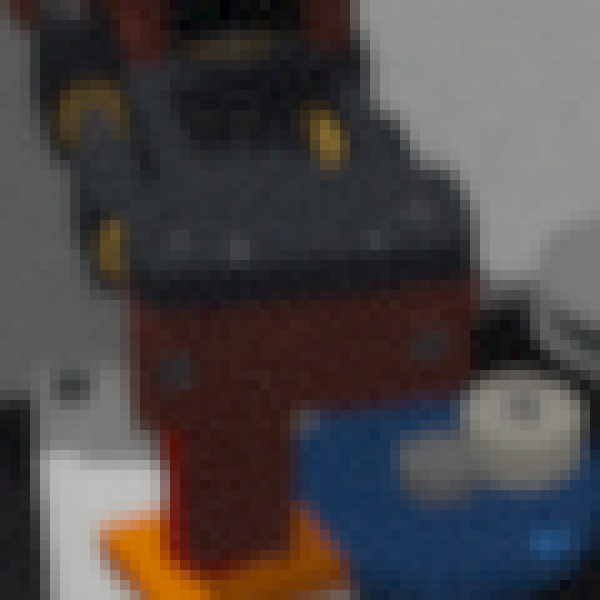

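The head is seated on the lug with about 6 N. I'll let go now.

>>> move_arm(motion=[[[0,0,0],[0,0,0]],[[0,0,0],[0,0,0]],[[0,0,0],[0,0,0]],[[0,0,0],[0,0,0]],[[0,0,0],[0,0,0]]], gripper=0.5)

```text
t: 13.95
ee_pos: [547.1, -61.6, 47.7]
orientation: [2.132, -2.307, 0.0]
ft_force: [0.0, -0.0, 0.2]
width: 44.1
```

>>> move_arm(motion=[[[0,0,-0.1],[0,0,0]],[[0,0,-0.25],[0,0,0]],[[0,0,-0.45],[0,0,0]],[[0,0,-0.7],[0,0,0]],[[0,0,-0.7],[0,0,0]]])

```text
t: 14.58
ee_pos: [549.3, -61.9, 156.5]
orientation: [-2.129, 2.304, -0.008]
ft_force: [0.3, -0.2, -0.1]
width: 43.9
```

>>> move_arm(motion=[[[0,0.3,-0.1],[0,0,0]],[[0.3,0.5,-0.1],[0,0,0]],[[0.6,0.5,-0.1],[0,0,0]],[[0.9,0.5,-0.1],[0,0,0]],[[0.9,0.5,-0.1],[0,0,0]]])

```text
t: 15.2
ee_pos: [461.2, -192.4, 167.6]
orientation: [2.128, -2.311, 0.0]
ft_force: [0.5, -0.2, 0.5]
width: 43.9
```

```bash
python3 -c "
from h import *
plan([500,-200,150])
from workcell import ctrl
for c in('top','side'):
    print(c,[(d['p'],d['location']) for d in ctrl.pinpoint(c,'pin')])
    im=ctrl.get_image(c)['pixels'][:,:,::-1]; x,y=(290,150) if c=='top' else (275,185)
    cv2.imwrite(f'pics/{c}9.png',cv2.resize(im[y:y+80,x:x+90],(720,600),interpolation=3) if c=='side' else cv2.resize(im[y:y+90,x:x+100],(600,540),interpolation=3))"
```

```text
t 15.2 pos [ 461.24 -192.35  167.59] F [ 0.53 -0.17  0.51] w 43.9
yaw -1.6533 z [-0.e+00 -2.e-04 -1.e+00] q [-0.42  0.32  1.95 -0.    0.88  1.23]
shift [ 0.029 -0.262  0.117]
top [(0.56, [589.7, -243.6, -1.9]), (0.52, [482.3, -204.2, 1.0]), (0.39, [427.5, -263.6, -1.6]), (0.36, [455.8, 317.9, -2.0])]
side [(0.8, [424.6, -261.9, 3.4]), (0.69, [491.0, -202.7, -0.8]), (0.62, [593.3, -246.9, 3.1]), (0.53, [682.2, 267.7, 2.9]), (0.36, [545.8, -61.3, 15.4])]
```

View pics/top9.png

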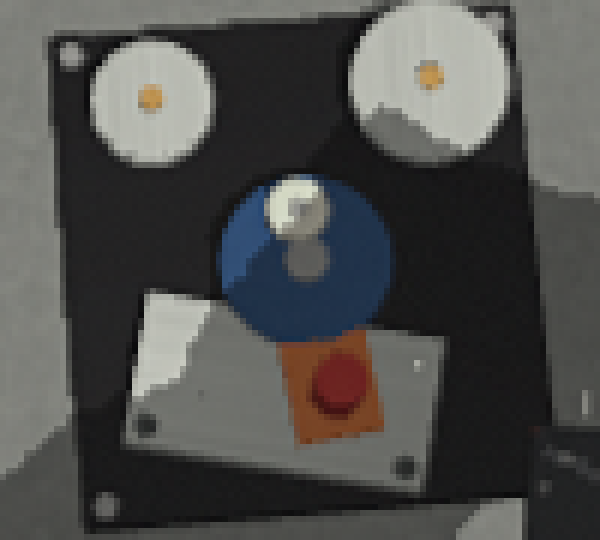

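View pics/side9.png

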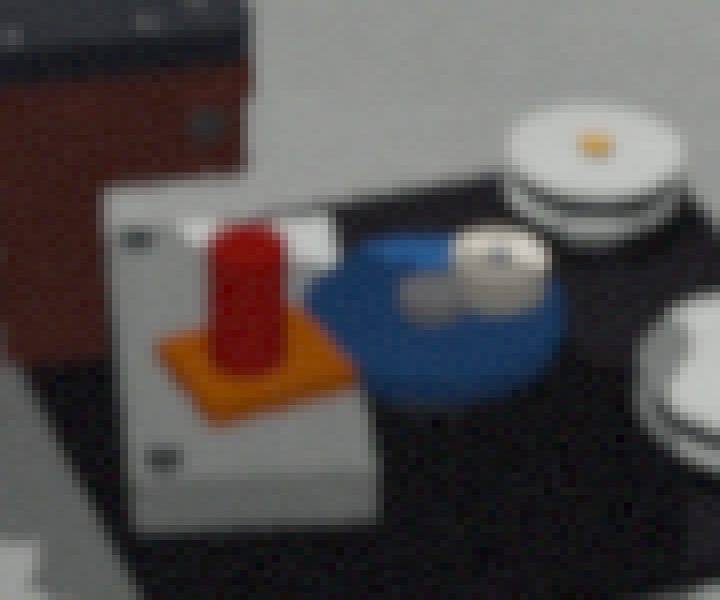

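The side view shows the pin upright at (248,300), with its head on the lug. The wheel is held, with the lug at (335,385) in the top view, and the gripper is well clear. I'll hand the job in.

```bash
python3 -c "
from workcell import ctrl
print(ctrl.get_obs()['ft_force']); print(ctrl.close_job())"
```

```text
[-0.23069943  0.55837553 -0.28068736]
the job is handed in; nothing more can be done
None
```

I locked the tension wheel back and handed the job in at about 15 s of the 67 s allowed; the hand-in gave no verdict.

- **What I did:** I took the red pin from the grey block and lowered it into the lug's hole with no contact force. I then turned the wheel about 0.65 rad anticlockwise, with 3–4 N of side load, to where both cameras showed the locking hole. After gently feeling the pin into the hole, I pushed it down until the head rested on the lug at about 5 N. Then I opened the gripper and drew clear.
- **Last checks:** The wrist force was close to zero after I let go. Both views show the pin upright with its head on the lug and the wheel held. From the tool height, the foot is about 14 mm above the bench. The side-view network put it at 15 mm, though with low confidence (p 0.36).
- **What failed or disagreed:** The top-view network did not report the pin in its final place; it found only the blue look-alikes and the oil bottle. The two cameras differed by 2–4 mm on positions, which was within the chamfers' capture range. I did not re-measure the oil bottle, lens or slide box at the end, but the arm never went near them.

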